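# Turn the seasoning carousel to the square canister

### The arm

A 6-joint arm with a two-finger parallel gripper is mounted at the origin on the work surface. World frame = base frame: x ahead of the robot, y to its left, z up, the work surface at z = 0. Lengths are in m, angles in rad, forces in N, time in s.
With the tool pointing down it reaches from about 0.35 to 0.875 m from the base axis. Payload 4.2 kg.
Tool frame: the origin (TCP) lies at the very end of the fingers, on their centre line; the grasp point (between the pads) lies 19 mm behind it; z points along the fingers, y is the line along which they close (so a half turn about z gives the same grasp; the last joint's range is limited). The gripper opens to 85 mm and grips with 20 to 120 N. Pads are 22 mm wide; open, the fingers measure 114 mm over their backs; the gripper's body (76 mm by 85 mm) begins 54 mm behind the grasp point. The pads swing forward as they close: fully open they stand 13 mm farther back than shut.
Start: joints at [-0.842, 0.385, 0.008, 0, -1.194, -0.259], TCP at [0.283, -0.557, 0.231] pointing down, gripper open.
Joint ranges: [-3.14, 3.14], [-1.21, 2.06], [-1.07, 1.41], [-3.16, 2.05], [-2.99, -0.16], [-3.1, 3.1]. Speed limits (rad/s): [2.79, 2.79, 3.14, 3.14, 3.14, 3.14].

### API

Orientations are given as a rotation vector (axis times angle).
In Python, from rig import env gives the robot as it stands.
- The arm moves only by the tool carry_out, never from a script. Its argument "steps" is a list of rows, each an object with "grip": the gripper's target within -1 to 1 (shut at 1, half-way at 0, fully open at -1); "slide": the shift along the tool's x, y, z in cm, a list of three; "twist": the turn, a rotation vector about the tool's x, y, z in degrees, a list of three. In form: [{"grip": grip, "slide": [x, y, z], "twist": [wx, wy, wz]}, ...]. A call has 1 to 12 rows; each row is the pose to reach, as a shift and turn from the pose commanded when the call began, along the tool's axes at that moment; what a row does not reach only later rows make up. A row lasts 1/10 s, in which the tool goes at most 50 mm and 8.59 degrees, less where a joint would pass 70% of its speed; a pose out of reach is approached as far as the arm can. A call with a gripper value outside its range is refused whole. The fingers move at their own pace and stop on an object; "force" is the grip in N (left out, the last holds). Time passes only in rows, so rows that repeat a pose let the fingers close. It gives the time, the measured TCP pose, the force, the opening and the grip force at its end, in the units of the state.
- env.state(): the state, without advancing time (a new reading comes with each control period).
- env.get_image(name): name is "scene" or "side" or "wrist"; returns a dict with "image" (400x640x3 uint8, red, green, blue), "z_map" (400x640 float32, m along the optical axis (not along the pixel's ray), 0 where there is no reading), "intrinsics" (3x3 intrinsics, pixels), "R" (3x3) and "t" (3): a world point X has camera coordinates R X + t. Camera axes: x right, y down, z forward; pixel columns grow to the right and rows downward; lengths in m; the calibration is good to about 2 mm. A picture is of the moment at which its call begins.
- env.job_done(): hands the job in; it is judged then, once.
The state is a dict: "t": time; "q": joint angles; "joint_vel": joint speeds; "joint_torque": joint torques, N m; "position": TCP position; "eef_rot": TCP orientation; "force": force on the tool from outside, world axes, zero at the start; "ft_torque": the same for the moment, N m; "grip_width": finger opening in m; "grasp_force": force on a finger pad.
Only numpy, scipy, OpenCV 4.12 (cv2) and the standard library are available. Lean on these libraries where they do the work, as an engineer would, in place of code of your own. Each camera call takes 0.05 s, during which the arm holds its last target. There are 200 camera calls.

### The job

Spin the seasoning carousel by pushing its rim round with the fingertips until the square canister stands at the front, centred in line with the spoon rest, and leave it there. Do not touch, lift or tip the containers on it, and leave the other things on the table where they are.

Things in the scene. Friction and masses are not known exactly. Their poses are not given: they have to be found in the camera images.
- base: Fixed foot of the seasoning carousel: black plastic disc 190 mm across, 30 mm high, on the table. Origin: centre of its underside, on the vertical turning axis. Its own -x axis points out through the middle of the spoon rest fixed to it, the carousel's front, roughly towards the robot. Spoon rest: shallow open black tray on the table, 70 (radial) x 85 mm, 12 mm high, 170 to 240 mm from the axis.
- turntable: Wooden turntable on the base, turns freely either way; about 1 N at the rim moves it, no coasting. 316 mm across, top 50 and underside 30 mm above the table. Origin: centre of its underside. Four square container frames (60 mm inside, lips 8 mm high) centred 75 mm from the axis on its +x, -x, +y, -y; four open rim notches midway between them, solid 185 mm wide rim lobes between notches.
- notch0 (a point): Middle of the rim notch on the turntable's +x+y diagonal, 142 mm from the axis, 40 mm above the table (mid thickness). The notch is 50 mm wide tangentially, with flat parallel side walls; it is open outwards, above and below (free space to about 12 mm above the table); its bottom is 118 mm from the axis. Shut fingertips let down into it can push a side wall.
- notch1 (a point): Middle of the rim notch on the turntable's -x+y diagonal, 142 mm from the axis, 40 mm above the table (mid thickness). The notch is 50 mm wide tangentially, with flat parallel side walls; it is open outwards, above and below (free space to about 12 mm above the table); its bottom is 118 mm from the axis. Shut fingertips let down into it can push a side wall.
- notch2 (a point): Middle of the rim notch on the turntable's -x-y diagonal, 142 mm from the axis, 40 mm above the table (mid thickness). The notch is 50 mm wide tangentially, with flat parallel side walls; it is open outwards, above and below (free space to about 12 mm above the table); its bottom is 118 mm from the axis. Shut fingertips let down into it can push a side wall.
- notch3 (a point): Middle of the rim notch on the turntable's +x-y diagonal, 142 mm from the axis, 40 mm above the table (mid thickness). The notch is 50 mm wide tangentially, with flat parallel side walls; it is open outwards, above and below (free space to about 12 mm above the table); its bottom is 118 mm from the axis. Shut fingertips let down into it can push a side wall.
- canister: The square canister, the thing to be brought to the front: the only container with a square outline. Plain steel, flat lid, 57 x 57 mm, 51 mm high, loose, standing in one of the four places of the turntable (which one varies), top 101 mm above the table. Origin: centre of its underside.
- round_tin: Round steel tin with a flat lid, 57 mm across, 51 mm high, loose in another place of the turntable. Origin: centre of its underside.
- sauce_pot: Open round steel pot, 56 mm across, 42 mm high, loose in another place of the turntable. Origin: centre of its underside.
- shaker: Round steel shaker with a tapering top, 52 mm across, 53 mm high, loose in another place of the turntable. Origin: centre of its underside.
- dish: White ceramic dish, 90 mm across, 30 mm high, loose on the table about 250 mm from the carousel's axis on its +y side. Bystander. Origin: centre of its underside.
- mug: Steel mug with a handle, 72 mm across, 80 mm high, loose on the table about 250 mm from the carousel's axis on its -y side. Bystander. Origin: centre of its underside.
- spoon: Spoon 240 mm long lying on the table beyond the mug, to the robot's right. Bystander. Origin: about its middle, on the table.
- red_bowl: Red plastic bowl, 150 mm across, 60 mm high, on the table to the robot's left. Bystander. Origin: centre of its underside.
- basket: Blue plastic slatted basket, 160 x 120 mm, 60 mm high, on the table to the robot's right. Bystander. Origin: centre of its underside.
Not all that is in view belongs to the job. What is shaped like the round_tin but red or turquoise is not meant.

How it is judged:
By the outcome, as a careful person would: the job done as asked, in the order asked, and still so for the second after the job is handed in, with the robot touching nothing.
It also fails if it takes over 61 s, if anything falls off the work surface, if the arm or the gripper's body presses on something with over 40 N, if the wrist force passes 120 N, or if a joint passes its speed limit or range.

## Working session

There is one attempt and no reset: what is moved stays moved. The work goes in short steps, Python scripts to look and compute and a tool call to move; the robot and the scene stay as the last step left them, time stands still between calls to the robot, and variables do not carry over. Pictures are saved under pics/ and viewed, at most 10 in all, crops included, and the job is handed in when it is done.

Besides the shell and the picture viewer there is one more tool, called as name(argument=value, ...) on one line, values as JSON. carry_out: Moves the arm, as the interface text tells. Its arguments: {"type":"object","properties":{"steps":{"type":"array"},"force":{"type":"number"}},"required":["steps"]}

```bash
mkdir -p pics
cat > h.py <<'E'
import numpy as np, cv2
from rig import env
def snap(n,f):
    d=env.get_image(n); cv2.imwrite('pics/'+f,d['image'][:,:,::-1]); np.savez('pics/'+f+'.npz',**d); return d
def pts(d):
    z=d['z_map']; v,u=np.indices(z.shape); K=d['intrinsics']
    c=np.stack([(u-K[0,2])/K[0,0]*z,(v-K[1,2])/K[1,1]*z,z],-1)
    return (c-d['t'])@d['R']
def proj(d,X):
    c=d['R']@np.asarray(X)+d['t']; p=d['intrinsics']@c; return p[:2]/p[2]
E
python3 - <<'E'
from h import *
a=snap('scene','a.png');b=snap('side','b.png')
for d in(a,b): print(np.round(-d['R'].T@d['t'],3))
cv2.imwrite('pics/ab.png',cv2.resize(np.vstack([a['image'],b['image']])[:,:,::-1],(480,600)))
s=env.state();print(s['t'],s['position'],s['eef_rot'],s['grip_width'])
E
```

```text
[1.354 0.206 1.187]
[-0.004 -1.075  1.11 ]
0.1 [ 0.28273514 -0.55681987  0.2303428 ] [ 7.30847786e-01 -3.05483522e+00 -2.88643890e-03] 0.08542439811364627
```

View pics/a.png

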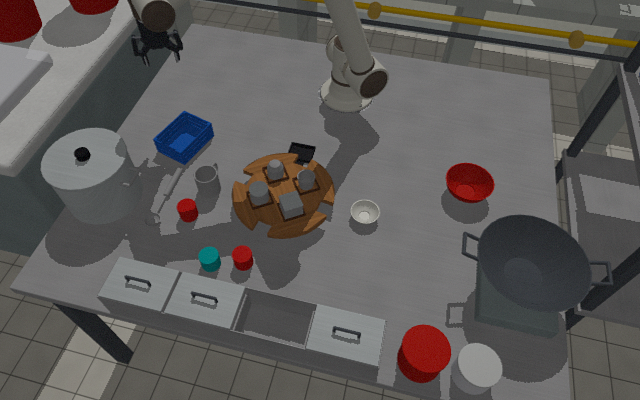

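View pics/b.png

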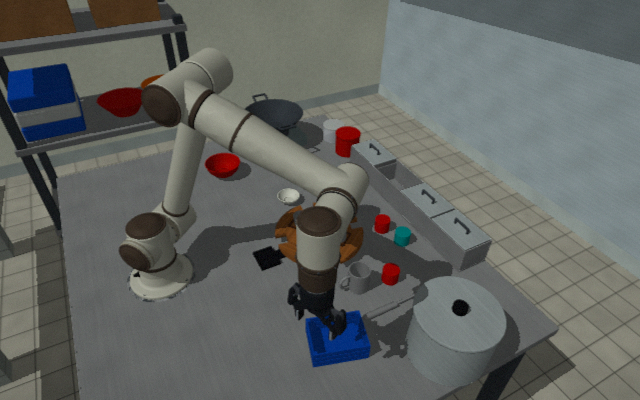

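The scene view shows the carousel centred near (284,195), with containers at (275,168), (258,192), (307,180) and (290,205). The tray is at (301,152), the mug at (206,180) and the dish at (365,212). In the side view the arm hides the carousel. Next I'll measure it and take an enlarged crop.

Run:
```python
from h import *
a=dict(np.load('pics/a.png.npz'));P=pts(a);im=a['image'];hsv=cv2.cvtColor(im,cv2.COLOR_RGB2HSV)
roi=np.zeros(im.shape[:2],bool);roi[135:250,220:345]=1
wood=roi&(hsv[...,0]>5)&(hsv[...,0]<20)&(hsv[...,1]>110)
Q=P[wood&(abs(P[...,2]-.05)<.006)]
print(len(Q),np.median(Q[:,2]))
h=cv2.convexHull(Q[:,:2].astype(np.float32))
(c,r)=cv2.minEnclosingCircle(h);print('hull circle',c,r)
c=np.array(c)
pol=np.c_[np.hypot(*(Q[:,:2]-c).T),np.degrees(np.arctan2(*(Q[:,:2]-c).T[::-1]))]
o=pol[(pol[:,0]>.128)&(pol[:,0]<.152)]
hist,_=np.histogram(o[:,1],bins=72,range=(-180,180));print(hist)
m=(roi&(P[...,2]>.08)&(P[...,2]<.12)).astype(np.uint8)
n,l,s,ce=cv2.connectedComponentsWithStats(m)
for i in range(1,n):
  if s[i,4]>15:
    q=P[l==i];t=q[q[:,2]>np.percentile(q[:,2],90)-.006]
    R=cv2.minAreaRect(t[:,:2].astype(np.float32));d=np.array(R[0])-c
    print(ce[i],s[i,4],'top',np.percentile(t[:,2],50),R,'r',np.hypot(*d),'ang',np.degrees(np.arctan2(d[1],d[0])))
# tray
v=hsv[...,2];k=np.zeros_like(roi);k[138:168,284:320]=1
t=P[k&(v<45)&(P[...,2]<.025)&(P[...,2]>-.005)]
R=cv2.minAreaRect(t[:,:2].astype(np.float32));d=np.array(R[0])-c
print('tray',len(t),R,np.median(t[:,2]),np.hypot(*d),np.degrees(np.arctan2(d[1],d[0])))
for nm,b,lo in(('mug',(190,160,222,198),.02),('dish',(348,198,382,228),.012)):
  s=P[b[1]:b[3],b[0]:b[2]].reshape(-1,3);s=s[(s[:,2]>lo)&(s[:,2]<.1)];print(nm,s.min(0),s.max(0))
cv2.imwrite('pics/a2.png',cv2.resize(im[135:245,215:385,::-1],None,fx=4.5,fy=4.5,interpolation=cv2.INTER_CUBIC))
```

```text
4183 0.04949787642428818
hull circle (0.5428172945976257, -0.08676043152809143) 0.16083820164203644
[19 20 18 23 19 15 15 22 20 20 23 20 21 19  7  0  0  2 22 23 24 23 27 25
 27 26 27 26 32 26 28 24  0  0  0  3 29 27 31 27 31 30 29 30 28 27 29 28
 29 22  1  0  0  7 25 24 27 24 22 25 24 23 22 23 21 19 24 20  0  0  0  0]
[274.39779006 166.4198895 ] 181 top 0.09942669764763871 ((0.48262009024620056, -0.13027037680149078), (0.03973645716905594, 0.03387722373008728), 17.1140079498291) r 0.07427529030183219 ang -144.14096826539077
[305.55       176.48333333] 120 top 0.09107753689316123 ((0.5008854866027832, -0.026911746710538864), (0.0552837997674942, 0.05176732689142227), 15.00837230682373) r 0.07307627245629793 ang 125.01625414113829
[258.08843537 189.89795918] 294 top 0.10059955895575254 ((0.5875824093818665, -0.149139866232872), (0.05658968538045883, 0.053299419581890106), 18.710861206054688) r 0.07677961562637724 ang -54.33578847429113
[290.27109974 201.89514066] 391 top 0.10042971607330059 ((0.6061347723007202, -0.04567430168390274), (0.05905911326408386, 0.05766093730926514), 36.95815658569336) r 0.07547962008552639 ang 32.97916898875798
tray 368 ((0.3447495996952057, -0.08635479211807251), (0.08900748938322067, 0.08315776288509369), 0.3117283284664154) 0.004210376875089463 0.19806811027343374 179.88265934171426
mug [ 0.48764286 -0.36791012  0.02040524] [ 0.59764975 -0.29449595  0.08486344]
dish [0.49666092 0.12377933 0.01202247] [0.58509788 0.21231225 0.03431363]
```

View pics/a2.png

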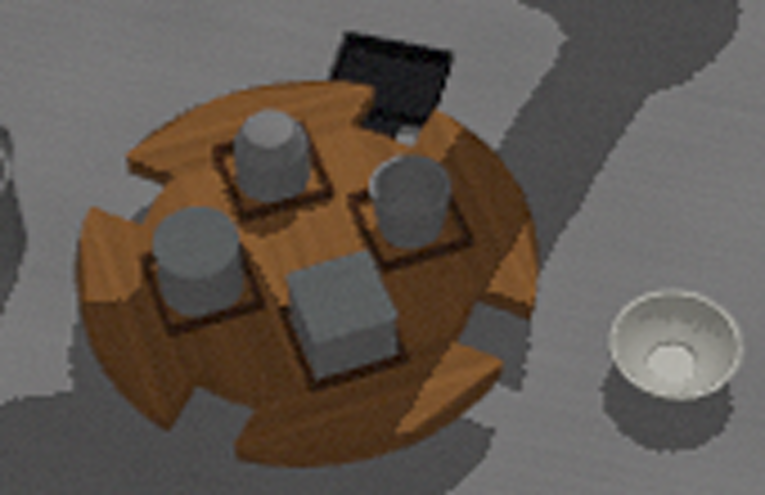

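The four containers are the round tin at (258,190), the shaker at (275,168), the open pot at (306,178) and the square-topped canister at (290,203). Only the last has a square outline, and the crop confirms it. It is at about +35° around the axis (0.543,-0.087), and the front is at about 180°, so the turn is about +145° anticlockwise. I'll shut the gripper and take a close look first.

carry_out(steps=[{"grip": 1, "slide": [-36, 34.5, -17], "twist": [0, 0, -18]}, {"grip": 1, "slide": [-36, 34.5, -17], "twist": [0, 0, -18]}, {"grip": 1, "slide": [-36, 34.5, -17], "twist": [0, 0, -18]}, {"grip": 1, "slide": [-36, 34.5, -17], "twist": [0, 0, -18]}, {"grip": 1, "slide": [-36, 34.5, -17], "twist": [0, 0, -18]}, {"grip": 1, "slide": [-36, 34.5, -17], "twist": [0, 0, -18]}, {"grip": 1, "slide": [-36, 34.5, -17], "twist": [0, 0, -18]}, {"grip": 1, "slide": [-36, 34.5, -17], "twist": [0, 0, -18]}, {"grip": 1, "slide": [-36, 34.5, -17], "twist": [0, 0, -18]}, {"grip": 1, "slide": [-36, 34.5, -17], "twist": [0, 0, -18]}, {"grip": 1, "slide": [-36, 34.5, -17], "twist": [0, 0, -18]}, {"grip": 1, "slide": [-36, 34.5, -17], "twist": [0, 0, -18]}])

```text
t: 1.3
position: [0.4489, -0.0841, 0.4021]
eef_rot: [-1.206, 2.899, -0.0]
force: [0.1, -1.1, -0.6]
grip_width: -0.0002
grasp_force: 0.0
```

Run:
```python
from h import *
d=snap('wrist','w1.png');print(-d['R'].T@d['t']);s=env.state();print(s['t'],s['position'],s['eef_rot'],s['grip_width'],s['force'],proj(d,[.543,-.087,.05]),proj(d,[.338,-.087,.0]))
```

```text
[ 0.39189596 -0.14082499  0.54537359]
1.35 [ 0.44807108 -0.08531765  0.40127669] [-1.20457742e+00  2.90137316e+00  4.59585419e-04] -0.00019839930765025288 [-0.6040917  -1.48309756  0.23345855] [281.76581385 185.54671252] [372.45125841  90.52925333]
```

View pics/w1.png

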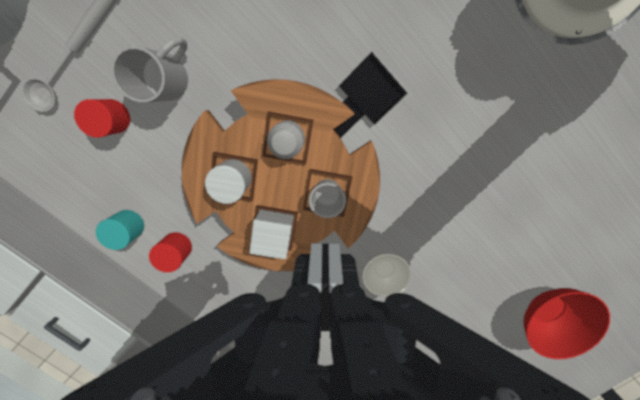

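The wrist view shows the whole carousel: rim centred at about (281,176), tray at (372,88), canister at (271,236) and the notches. I'll refine the axis, the front direction and the notch angle from it.

```bash
cat >> h.py <<'E'
def ray(d,uv,z):
    K=d['intrinsics'];uv=np.asarray(uv,float).reshape(-1,2);r=np.c_[(uv-[K[0,2],K[1,2]])/[K[0,0],K[1,1]],np.ones(len(uv))]@d['R'];o=-d['R'].T@d['t']
    return (o+r*((z-o[2])/r[:,2])[:,None])[:,:2]
def tray(d,c):
    im=d['image'];P=pts(d);m=((im.max(-1)<50)&(np.hypot(P[...,0]-c[0]+.205,P[...,1]-c[1])<.075)&(P[...,2]<.03)).astype(np.uint8)
    m=cv2.morphologyEx(m,cv2.MORPH_OPEN,np.ones((13,13)))
    k=max(cv2.findContours(m,0,2)[0],key=cv2.contourArea)
    R=cv2.minAreaRect(ray(d,k[:,0],.010).astype(np.float32));t=np.array(R[0])-c
    return R,np.hypot(*t),np.degrees(np.arctan2(t[1],t[0]))
def wood(d,c,box=.2):
    h=cv2.cvtColor(d['image'],cv2.COLOR_RGB2HSV);P=pts(d)
    m=(h[...,0]>4)&(h[...,0]<22)&(h[...,1]>90)&(abs(P[...,2]-.05)<.006)&(np.hypot(P[...,0]-c[0],P[...,1]-c[1])<box)
    v,u=np.nonzero(m);return ray(d,np.c_[u,v],.05),np.median(P[m][:,2])
def canis(d):
    P=pts(d);m=((d['image'].min(-1)>0)&(P[...,2]>.094)&(P[...,2]<.106)).astype(np.uint8)
    ks=cv2.findContours(cv2.morphologyEx(m,cv2.MORPH_OPEN,np.ones((3,3))),0,2)[0];out=[]
    for k in ks:
        if cv2.contourArea(k)>60:
            R=cv2.minAreaRect(ray(d,k[:,0],.101).astype(np.float32));out.append((k[:,0].mean(0),R,cv2.contourArea(k)))
    return out
E
python3 - <<'E'
from h import *
from scipy.optimize import least_squares
d=dict(np.load('pics/w1.png.npz'));c=np.array([.543,-.087])
Q,z=wood(d,c);print('z',z,len(Q))
for _ in range(3):
    p=Q-c;an=np.degrees(np.arctan2(p[:,1],p[:,0]));r=np.hypot(*p.T)
    rim=np.array([Q[(an>=b)&(an<b+3)][np.argmax(r[(an>=b)&(an<b+3)])] for b in range(-180,180,3) if ((an>=b)&(an<b+3)&(r>.15)).sum()>0])
    f=least_squares(lambda x:np.hypot(*(rim-x[:2]).T)-x[2],[*c,.158],loss='soft_l1',f_scale=.001);c=f.x[:2]
print('circle',f.x,len(rim))
p=Q-c;an=np.degrees(np.arctan2(p[:,1],p[:,0]));r=np.hypot(*p.T);s=(r>.135)&(r<.152)
h,_=np.histogram(an[s],360,(-180,180));print('gaps',np.nonzero(h<3)[0]-180)
print('tray',tray(d,c))
for o in canis(d):
    t=np.array(o[1][0])-c;print(o,np.hypot(*t),np.degrees(np.arctan2(t[1],t[0])))
E
```

```text
z 0.050831917293034296 18888
circle [ 0.54242522 -0.09015908  0.15664474] 93
gaps [-110 -109 -108 -107 -106 -105 -104 -103 -102 -101 -100  -99  -98  -97
  -96  -95  -94  -93  -92  -20  -19  -18  -17  -16  -15  -14  -13  -12
  -11  -10   -9   -8   -7   -6   -5   -4   -3   -2   53   54   55   56
   57   58   59   60   61   62   63   64   65   66   67   68   69   70
   71   72   73   74   75   76   77   78   79   80   81   82   83   84
   85   86   87   88   89  161  162  163  164  165  166  167  168  169
  170  171  172  173  174  175  176  177  178]
tray (((0.3313239812850952, -0.09517182409763336), (0.06806680560112, 0.08487323671579361), 45.195716857910156), np.float64(0.21116074214136227), np.float64(-178.6397288005834))
(array([ 71.78461538, 289.86923077]), ((0.895453929901123, -0.19754354655742645), (0.018305033445358276, 0.28104662895202637), 0.20492848753929138), 1093.0) 0.3689995874521454 -16.918740207915334
(array([271.43478261, 239.86956522]), ((0.6032559871673584, -0.048032246530056), (0.05844997614622116, 0.05692583695054054), 34.938995361328125), 1238.0) 0.07399360141237513 34.70357399726294
(array([223.57894737, 183.43859649]), ((0.5849518775939941, -0.15162736177444458), (0.05615417659282684, 0.05649808421730995), 86.8515625), 1146.0) 0.07474534218646763 -55.3226830155182
(array([282.63829787, 142.91489362]), ((0.4806411564350128, -0.13359497487545013), (0.038626354187726974, 0.038529716432094574), 43.64677047729492), 628.0) 0.07552447776153307 -144.89172818663067
```

```bash
sed -i 's/np.ones((13,13))/cv2.getStructuringElement(2,(13,13))/; s/<.075)&(P\[...,2\]<.03)/<.09)\&(P[...,2]<.03)/' h.py
python3 - <<'E'
from h import *
c=np.array([.5424,-.0902]);d=dict(np.load('pics/w1.png.npz'));print(tray(d,c))
c=np.array([.543,-.087]);d=dict(np.load('pics/a.png.npz'));print(tray(d,c))
E
```

```text
(((0.34261512756347656, -0.08915363252162933), (0.08087759464979172, 0.07722403854131699), 89.55582427978516), np.float64(0.19978761257740113), np.float64(179.6999177594326))
(((0.338249146938324, -0.07042072713375092), (0.0795084610581398, 0.0586613193154335), 35.74698257446289), np.float64(0.2054209923991645), np.float64(175.37069376403767))
```

carry_out(steps=[{"grip": 1, "slide": [-14.4, -18.7, 6], "twist": [0, 0, 0]}, {"grip": 1, "slide": [-14.4, -18.7, 6], "twist": [0, 0, 0]}, {"grip": 1, "slide": [-14.4, -18.7, 6], "twist": [0, 0, 0]}, {"grip": 1, "slide": [-14.4, -18.7, 6], "twist": [0, 0, 0]}, {"grip": 1, "slide": [-14.4, -18.7, 6], "twist": [0, 0, 0]}, {"grip": 1, "slide": [-14.4, -18.7, 10], "twist": [0, 0, 0]}, {"grip": 1, "slide": [-14.4, -18.7, 14], "twist": [0, 0, 0]}, {"grip": 1, "slide": [-14.4, -18.7, 18], "twist": [0, 0, 0]}, {"grip": 1, "slide": [-14.4, -18.7, 22], "twist": [0, 0, 0]}, {"grip": 1, "slide": [-14.4, -18.7, 26], "twist": [0, 0, 0]}, {"grip": 1, "slide": [-14.4, -18.7, 28.1], "twist": [0, 0, 0]}, {"grip": 1, "slide": [-14.4, -18.7, 28.1], "twist": [0, 0, 0]}])

```text
t: 2.55
position: [0.6781, -0.1188, 0.1148]
eef_rot: [1.193, -2.896, -0.007]
force: [0.2, 0.6, 0.4]
grip_width: 0.0003
grasp_force: 0.0
```

Run:
```python
from h import *
w=snap('wrist','w2.png');b=snap('side','b2.png');a=snap('scene','a3.png')
s=env.state();p=s['position'];print(s['t'],p,s['force'])
def crop(d,x,f):
    u,v=proj(d,x).astype(int);q=d['image'][max(v-65,0):v+65,max(u-65,0):u+65,::-1];return cv2.resize(q,(390,390),interpolation=2)
cv2.imwrite('pics/c1.png',np.hstack([crop(w,[.68,-.11,.05],3),crop(a,[.65,-.1,.05],3)]))
```

```text
2.7 [ 0.68251889 -0.11842234  0.12172251] [0.83565986 0.71893858 0.40308547]
```

View pics/c1.png

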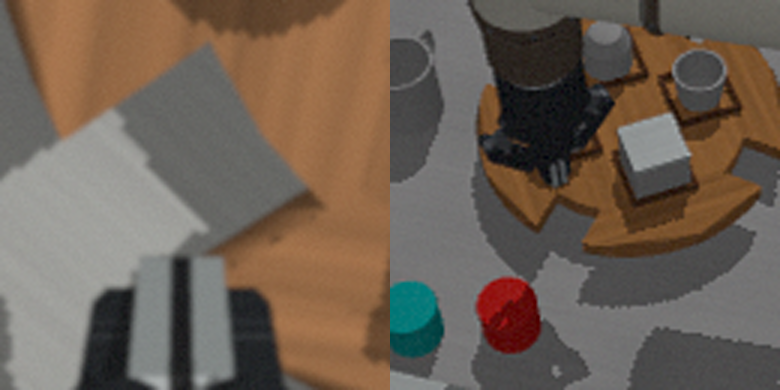

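The left crop shows the notch: its bottom edge runs from (210,45) to (320,200), so its middle lies near (190,175), within 5 mm of the point under the tip. I'll go down slowly.

carry_out(steps=[{"grip": 1, "slide": [0.1, 0.1, 3], "twist": [0, 0, 0]}, {"grip": 1, "slide": [0.2, 0.1, 5], "twist": [0, 0, 0]}, {"grip": 1, "slide": [0.2, 0.1, 6.5], "twist": [0, 0, 0]}, {"grip": 1, "slide": [0.2, 0.1, 8], "twist": [0, 0, 0]}, {"grip": 1, "slide": [0.2, 0.1, 9.2], "twist": [0, 0, 0]}, {"grip": 1, "slide": [0.2, 0.1, 9.2], "twist": [0, 0, 0]}, {"grip": 1, "slide": [0.2, 0.1, 9.2], "twist": [0, 0, 0]}])

```text
t: 3.4
position: [0.6801, -0.1182, 0.0287]
eef_rot: [-1.2, 2.903, -0.001]
force: [-0.1, 0.6, 0.2]
grip_width: 0.0002
grasp_force: 0.0
```

```bash
cat > arc.py <<'E'
import sys,numpy as np
from h import *
from scipy.spatial.transform import Rotation as Ro
s=env.state();p=s['position'];R=Ro.from_rotvec(s['eef_rot']).as_matrix()
c=np.array([.5425,-.089]);t=p[:2]-c
print('t',s['t'],'pos',np.round(p,4),'r',np.hypot(*t),'ang',np.degrees(np.arctan2(t[1],t[0])),'F',np.round(s['force'],1))
a=[float(x) for x in sys.argv[1:3]]
for th in np.linspace(*a,12):
    w=np.r_[c+.143*np.array([np.cos(np.radians(th)),np.sin(np.radians(th))]),.029]-p
    print(round(th,1),np.round(R.T@w*100,1).tolist())
E
python3 arc.py -7 47
```

```text
t 3.4 pos [ 0.6801 -0.1182  0.0287] r 0.1407083386562139 ang -11.973118799904514 F [-0.1  0.6  0.2]
-7.0 [-1.1, 0.5, -0.0]
-2.1 [-2.1, 1.3, -0.0]
2.8 [-2.9, 2.2, -0.0]
7.7 [-3.7, 3.1, -0.0]
12.6 [-4.4, 4.1, -0.0]
17.5 [-5.0, 5.2, -0.0]
22.5 [-5.5, 6.3, -0.0]
27.4 [-6.0, 7.5, -0.0]
32.3 [-6.3, 8.7, -0.0]
37.2 [-6.5, 9.9, -0.0]
42.1 [-6.6, 11.1, -0.0]
47.0 [-6.6, 12.3, -0.0]
```

carry_out(steps=[{"grip": 1, "slide": [-1.1, 0.5, 0], "twist": [0, 0, 0]}, {"grip": 1, "slide": [-2.1, 1.3, 0], "twist": [0, 0, 0]}, {"grip": 1, "slide": [-2.9, 2.2, 0], "twist": [0, 0, 0]}, {"grip": 1, "slide": [-3.7, 3.1, 0], "twist": [0, 0, 0]}, {"grip": 1, "slide": [-4.4, 4.1, 0], "twist": [0, 0, 0]}, {"grip": 1, "slide": [-5.0, 5.2, 0], "twist": [0, 0, 0]}, {"grip": 1, "slide": [-5.5, 6.3, 0], "twist": [0, 0, 0]}, {"grip": 1, "slide": [-6.0, 7.5, 0], "twist": [0, 0, 0]}, {"grip": 1, "slide": [-6.3, 8.7, 0], "twist": [0, 0, 0]}, {"grip": 1, "slide": [-6.5, 9.9, 0], "twist": [0, 0, 0]}, {"grip": 1, "slide": [-6.6, 11.1, 0], "twist": [0, 0, 0]}, {"grip": 1, "slide": [-6.6, 12.3, 0], "twist": [0, 0, 0]}])

```text
t: 4.6
position: [0.6391, 0.0164, 0.0285]
eef_rot: [-1.2, 2.903, -0.0]
force: [-0.3, -1.6, -0.3]
grip_width: 0.0
grasp_force: 0.9
```

```bash
python3 arc.py 51 99
python3 - <<'E'
from h import *
d=snap('scene','a4.png');c=np.array([.543,-.087])
for o in canis(d):
    t=np.array(o[1][0])-c
    if np.hypot(*t)<.1: print(o[0],o[1],np.degrees(np.arctan2(t[1],t[0])))
E
```

```text
t 4.6 pos [0.6391 0.0164 0.0285] r 0.14297134504036513 ang 47.49360965848382 F [-0.3 -1.6 -0.3]
51.0 [0.1, 0.9, -0.1]
55.4 [0.2, 2.0, -0.1]
59.7 [0.5, 3.0, -0.1]
64.1 [0.8, 4.1, -0.1]
68.5 [1.2, 5.1, -0.1]
72.8 [1.6, 6.0, -0.1]
77.2 [2.2, 7.0, -0.1]
81.5 [2.8, 7.9, -0.1]
85.9 [3.5, 8.7, -0.1]
90.3 [4.2, 9.5, -0.1]
94.6 [5.0, 10.3, -0.1]
99.0 [5.9, 10.9, -0.1]
[273.70833333 202.54166667] ((0.6205136775970459, -0.0897984653711319), (0.057268835604190826, 0.05220099911093712), 16.27618980407715) -2.067643426339419
[258.94444444 176.55555556] ((0.5453554391860962, -0.16090832650661469), (0.034645646810531616, 0.033713169395923615), 14.319114685058594) -88.17461621038724
```

carry_out(steps=[{"grip": 1, "slide": [0.1, 0.9, 0], "twist": [0, 0, 0]}, {"grip": 1, "slide": [0.2, 2.0, 0], "twist": [0, 0, 0]}, {"grip": 1, "slide": [0.5, 3.0, 0], "twist": [0, 0, 0]}, {"grip": 1, "slide": [0.8, 4.1, 0], "twist": [0, 0, 0]}, {"grip": 1, "slide": [1.2, 5.1, 0], "twist": [0, 0, 0]}, {"grip": 1, "slide": [1.6, 6.0, 0], "twist": [0, 0, 0]}, {"grip": 1, "slide": [2.2, 7.0, 0], "twist": [0, 0, 0]}, {"grip": 1, "slide": [2.8, 7.9, 0], "twist": [0, 0, 0]}, {"grip": 1, "slide": [3.5, 8.7, 0], "twist": [0, 0, 0]}, {"grip": 1, "slide": [4.2, 9.5, 0], "twist": [0, 0, 0]}, {"grip": 1, "slide": [5.0, 10.3, 0], "twist": [0, 0, 0]}, {"grip": 1, "slide": [5.9, 10.9, 0], "twist": [0, 0, 0]}])

```text
t: 5.85
position: [0.5201, 0.0513, 0.0285]
eef_rot: [-1.2, 2.902, 0.0]
force: [1.0, -1.5, -1.0]
grip_width: 0.0001
grasp_force: 0.9
```

```bash
python3 arc.py 102.3 138.6
```

```text
t 5.85 pos [0.5201 0.0513 0.0285] r 0.1420915180280917 ang 99.07041167131553 F [ 1.  -1.5 -1. ]
102.3 [0.6, 0.5, -0.1]
105.6 [1.3, 1.0, -0.1]
108.9 [2.0, 1.3, -0.1]
112.2 [2.8, 1.7, -0.1]
115.5 [3.6, 2.0, -0.1]
118.8 [4.4, 2.2, -0.1]
122.1 [5.1, 2.4, -0.1]
125.4 [6.0, 2.6, -0.1]
128.7 [6.8, 2.7, -0.1]
132.0 [7.6, 2.8, -0.1]
135.3 [8.4, 2.8, -0.1]
138.6 [9.2, 2.8, -0.1]
```

carry_out(steps=[{"grip": 1, "slide": [0.6, 0.5, 0], "twist": [0, 0, 0]}, {"grip": 1, "slide": [1.3, 1.0, 0], "twist": [0, 0, 0]}, {"grip": 1, "slide": [2.0, 1.3, 0], "twist": [0, 0, 0]}, {"grip": 1, "slide": [2.8, 1.7, 0], "twist": [0, 0, 0]}, {"grip": 1, "slide": [3.6, 2.0, 0], "twist": [0, 0, 0]}, {"grip": 1, "slide": [4.4, 2.2, 0], "twist": [0, 0, 0]}, {"grip": 1, "slide": [5.1, 2.4, 0], "twist": [0, 0, 0]}, {"grip": 1, "slide": [6.0, 2.6, 0], "twist": [0, 0, 0]}, {"grip": 1, "slide": [6.8, 2.7, 0], "twist": [0, 0, 0]}, {"grip": 1, "slide": [7.6, 2.8, 0], "twist": [0, 0, 0]}, {"grip": 1, "slide": [8.2, 2.8, 0], "twist": [0, 0, 0]}, {"grip": 1, "slide": [8.2, 2.8, 0], "twist": [0, 0, 0]}])

```text
t: 7.05
position: [0.4412, 0.0121, 0.0281]
eef_rot: [1.197, -2.901, -0.001]
force: [0.0, 0.3, 0.3]
grip_width: -0.0001
grasp_force: 0.0
```

```bash
python3 arc.py 134.4 145
python3 - <<'E'
from h import *
for n in('side','wrist','scene'):
    d=snap(n,n+'5.png')
    c=np.array([.543,-.088])
    for o in canis(d):
        t=np.array(o[1][0])-c
        if np.hypot(*t)<.1: print(n,o[0],o[1],np.degrees(np.arctan2(t[1],t[0])))
a=np.load('pics/scene5.png.npz')['image'][125:255,215:345,::-1];b=np.load('pics/wrist5.png.npz')['image'][:,:,::-1]
cv2.imwrite('pics/c2.png',np.hstack([cv2.resize(a,(400,400)),cv2.resize(b[:,:400],(400,400))]))
E
```

```text
t 7.05 pos [0.4412 0.0121 0.0281] r 0.14314603991439603 ang 135.04589985385388 F [0.  0.3 0.3]
134.4 [-0.2, -0.0, -0.1]
135.4 [0.1, -0.0, -0.1]
136.3 [0.3, -0.0, -0.1]
137.3 [0.6, -0.0, -0.1]
138.3 [0.8, -0.0, -0.1]
139.2 [1.0, -0.1, -0.1]
140.2 [1.3, -0.1, -0.1]
141.1 [1.5, -0.1, -0.1]
142.1 [1.8, -0.1, -0.1]
143.1 [2.0, -0.2, -0.1]
144.0 [2.2, -0.2, -0.1]
145.0 [2.5, -0.2, -0.1]
side [298.44827586 225.96551724] ((0.4644717574119568, -0.0853145495057106), (0.061666786670684814, 0.05797602981328964), 85.02710723876953) 178.04140475910367
side [309.88888889 207.88888889] ((0.5464210510253906, -0.01801033690571785), (0.05032796040177345, 0.05082578584551811), 63.458290100097656) 87.20164526247237
wrist [ 69.390625   198.47916667] ((0.45867404341697693, -0.06014815717935562), (0.06978881359100342, 0.0317288413643837), 27.632963180541992) 161.72223600133117
scene [273.78571429 200.5       ] ((0.6201574206352234, -0.09424997121095657), (0.0321158729493618, 0.03788638487458229), 14.303912162780762) -4.63101054065494
scene [305.45454545 189.54545455] ((0.5541841387748718, -0.013027850538492203), (0.05559235438704491, 0.050369713455438614), 14.314905166625977) 81.51534296559943
scene [291.06976744 163.48837209] ((0.47137609124183655, -0.08043292164802551), (0.056784965097904205, 0.05884870886802673), 84.59085083007812) 173.9690636008536
```

View pics/c2.png

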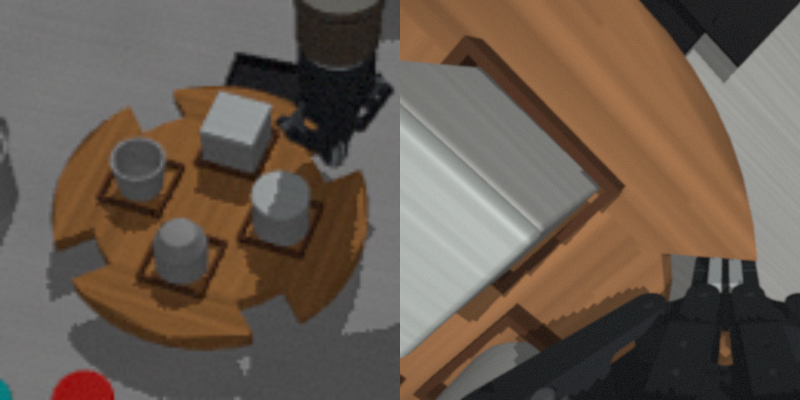

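The scene crop shows the canister (235,125 in the crop) nearly at the front, in its frame, at about 175°. It needs about 4.7° more. I'll push that, back off the wall, then lift and move to a view of the tray and carousel.

carry_out(steps=[{"grip": 1, "slide": [0.5, 0, 0], "twist": [0, 0, 0]}, {"grip": 1, "slide": [0.9, 0, 0], "twist": [0, 0, 0]}, {"grip": 1, "slide": [1.1, -0.1, 0], "twist": [0, 0, 0]}, {"grip": 1, "slide": [1.1, -0.1, 0], "twist": [0, 0, 0]}, {"grip": 1, "slide": [0.5, -0.1, 0], "twist": [0, 0, 0]}, {"grip": 1, "slide": [0.2, -0.1, 0], "twist": [0, 0, 0]}, {"grip": 1, "slide": [0.2, -0.1, -4], "twist": [0, 0, 0]}, {"grip": 1, "slide": [0.2, -0.1, -8], "twist": [0, 0, 0]}, {"grip": 1, "slide": [0.2, -0.1, -13], "twist": [0, 0, 0]}, {"grip": 1, "slide": [0.2, -0.1, -18], "twist": [0, 0, 0]}, {"grip": 1, "slide": [0.2, -0.1, -23], "twist": [0, 0, 0]}, {"grip": 1, "slide": [0.2, -0.1, -28], "twist": [0, 0, 0]}])

```text
t: 8.4
position: [0.4417, 0.0109, 0.3107]
eef_rot: [-1.2, 2.903, 0.0]
force: [0.1, -0.0, 0.2]
grip_width: 0.0
grasp_force: 0.0
```

carry_out(steps=[{"grip": 1, "slide": [4, 2, -5], "twist": [0, 0, 0]}, {"grip": 1, "slide": [4, 2, -10], "twist": [0, 0, 0]}, {"grip": 1, "slide": [4, 2, -10], "twist": [0, 0, 0]}, {"grip": 1, "slide": [4, 2, -10], "twist": [0, 0, 0]}, {"grip": 1, "slide": [4, 2, -10], "twist": [0, 0, 0]}, {"grip": 1, "slide": [4, 2, -10], "twist": [0, 0, 0]}])

```text
t: 9.0
position: [0.3994, -0.003, 0.4064]
eef_rot: [1.199, -2.9, -0.001]
force: [0.4, -0.1, 0.0]
grip_width: -0.0001
grasp_force: 0.0
```

Run:
```python
from h import *
print(env.state()['position'],env.state()['t'])
d=snap('wrist','w6.png');e=snap('side','b6.png')
for n,d in(('w',d),('side',e)):
    Q,z=wood(d,[.5425,-.089]);c=np.array(cv2.minEnclosingCircle(Q[np.hypot(*(Q-[.5425,-.089]).T)<.165].astype(np.float32))[0]) ;print(n,'c',c,'tray',tray(d,c))
    for o in canis(d):
        t=np.array(o[1][0])-c
        if np.hypot(*t)<.1: print(o[0],o[1],np.degrees(np.arctan2(t[1],t[0])))
    p=Q-c;an=np.degrees(np.arctan2(p[:,1],p[:,0]));r=np.hypot(*p.T);s=(r>.135)&(r<.152)
    h,_=np.histogram(an[s],360,(-180,180));print('gaps',np.nonzero(h<3)[0]-180)
```

```text
[ 0.39940812 -0.00303946  0.40640891] 9.0
w c [ 0.54224223 -0.09018042] tray (((0.34381434321403503, -0.08966157585382462), (0.08067445456981659, 0.07905898988246918), 89.92626953125), np.float64(0.19842856409821405), np.float64(179.8501849842109))
[179.7027027  211.21621622] ((0.6131191253662109, -0.09221357107162476), (0.03799724206328392, 0.03964611887931824), 44.87245559692383) -1.6431175770771
[248.78947368 214.14035088] ((0.5446949601173401, -0.015238441526889801), (0.0558527447283268, 0.05575697124004364), 44.86787414550781) 88.12546983882986
[243.33333333 141.        ] ((0.4674992561340332, -0.08816023170948029), (0.05643358454108238, 0.057018887251615524), 88.55998229980469) 178.45176008608453
gaps [-146 -145 -144 -143 -142 -141 -140 -139 -138 -137 -136 -135 -134 -133
 -132 -131 -130 -129  -56  -55  -54  -53  -52  -51  -50  -49  -48  -47
  -46  -45  -44  -43  -42  -41  -40  -39   35   36   37   38   39   40
   41   42   43   44   45   46   47   48   49   50   51   52  124  125
  126  127  128  129  130  131  132  133  134  135  136  137  138  139
  140  141  142  143]
side c
[... 1047 characters left out ...]
  10   11   12   14   15   16   17   18
   19   20   21   22   23   24   25   27   28   29   31   32   33   34
   35   36   37   38   39   40   41   42   43   44   45   46   47   48
   49   50   51   52   53   55   56   58   59   60   62   63   64   65
   66   67   68   69   70   71   72   73   74   75   76   77   78   79
   80   81   82   83   84   85   86   87   88   89   90   91   92   93
   94   96   98   99  101  102  105  106  108  109  110  111  112  113
  114  115  117  118  119  120  121  123  124  125  126  127  128  129
  130  131  132  133  134  135  136  137  138  139  140  141  142  143
  144  146  148  150  152  154  156  158  160  162  164  166  168  169
  171  173  174  178]
```

View pics/w6.png

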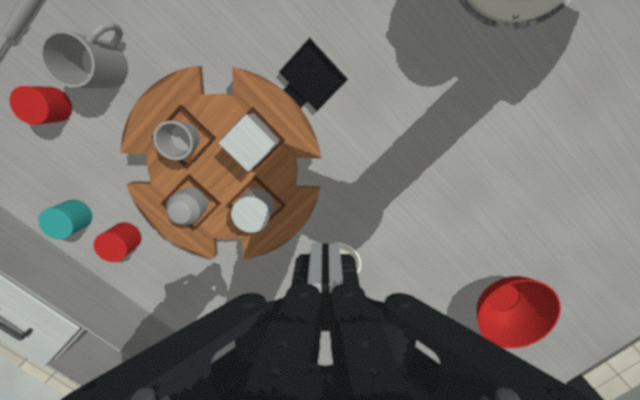

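The wrist view shows the canister (248,141) almost in line with the tray (312,75). Canister and frames read 178.5° and the tray 179.85°, so about 1.4° (3.5 mm at the rim) remains. I'll go back into the same notch and give that final nudge.

carry_out(steps=[{"grip": 1, "slide": [-4, -2, 5], "twist": [0, 0, 0]}, {"grip": 1, "slide": [-4, -2, 10], "twist": [0, 0, 0]}, {"grip": 1, "slide": [-4, -2, 15], "twist": [0, 0, 0]}, {"grip": 1, "slide": [-4, -2, 20], "twist": [0, 0, 0]}, {"grip": 1, "slide": [-4, -2, 25], "twist": [0, 0, 0]}, {"grip": 1, "slide": [-4, -2, 29], "twist": [0, 0, 0]}, {"grip": 1, "slide": [-4, -2, 32], "twist": [0, 0, 0]}, {"grip": 1, "slide": [-4, -2, 35], "twist": [0, 0, 0]}, {"grip": 1, "slide": [-4, -2, 38], "twist": [0, 0, 0]}, {"grip": 1, "slide": [-4, -2, 38], "twist": [0, 0, 0]}])

```text
t: 10.1
position: [0.4389, 0.0096, 0.0245]
eef_rot: [1.195, -2.894, -0.001]
force: [0.7, -0.9, -1.0]
grip_width: -0.0001
grasp_force: 0.0
```

carry_out(steps=[{"grip": 1, "slide": [0.6, 0, 0], "twist": [0, 0, 0]}, {"grip": 1, "slide": [1.0, 0, 0], "twist": [0, 0, 0]}, {"grip": 1, "slide": [1.25, 0, 0], "twist": [0, 0, 0]}, {"grip": 1, "slide": [1.25, 0, 0], "twist": [0, 0, 0]}, {"grip": 1, "slide": [0.8, 0, 0], "twist": [0, 0, 0]}, {"grip": 1, "slide": [0.3, 0, 0], "twist": [0, 0, 0]}, {"grip": 1, "slide": [0.3, 0, -4], "twist": [0, 0, 0]}, {"grip": 1, "slide": [0.3, 0, -9], "twist": [0, 0, 0]}, {"grip": 1, "slide": [0.3, 0, -14], "twist": [0, 0, 0]}, {"grip": 1, "slide": [0.3, 0, -19], "twist": [0, 0, 0]}, {"grip": 1, "slide": [0.3, 0, -24], "twist": [0, 0, 0]}, {"grip": 1, "slide": [0.3, 0, -28], "twist": [0, 0, 0]}])

```text
t: 11.3
position: [0.4404, 0.009, 0.312]
eef_rot: [-1.199, 2.899, -0.001]
force: [0.5, -0.5, -0.4]
grip_width: 0.0
grasp_force: 0.0
```

carry_out(steps=[{"grip": 1, "slide": [4, 2, -5], "twist": [0, 0, 0]}, {"grip": 1, "slide": [4, 2, -10], "twist": [0, 0, 0]}, {"grip": 1, "slide": [4, 2, -10], "twist": [0, 0, 0]}, {"grip": 1, "slide": [4, 2, -10], "twist": [0, 0, 0]}, {"grip": 1, "slide": [4, 2, -10], "twist": [0, 0, 0]}, {"grip": 1, "slide": [4, 2, -10], "twist": [0, 0, 0]}])

```text
t: 11.9
position: [0.3973, -0.0051, 0.4065]
eef_rot: [1.199, -2.9, -0.001]
force: [0.1, -0.4, -1.1]
grip_width: 0.0001
grasp_force: 0.0
```

Run:
```python
from h import *
d=snap('wrist','w7.png');print(env.state()['t'])
Q,z=wood(d,[.5425,-.089]);c=np.array(cv2.minEnclosingCircle(Q[np.hypot(*(Q-[.5425,-.089]).T)<.165].astype(np.float32))[0]) ;print('c',c,'tray',tray(d,c))
for o in canis(d):
    t=np.array(o[1][0])-c
    if np.hypot(*t)<.1: print(o[0],o[1],np.degrees(np.arctan2(t[1],t[0])))
p=Q-c;an=np.degrees(np.arctan2(p[:,1],p[:,0]));r=np.hypot(*p.T);s=(r>.135)&(r<.152)
h,_=np.histogram(an[s],720,(-180,180));g=np.nonzero(h<2)[0]/2-180+.25
for k in(-135,-45,45,135): q=g[abs(g-k)<14];print(k,(q.min()+q.max())/2,len(q))
```

```text
11.95
c [ 0.54214907 -0.08953711] tray (((0.34393763542175293, -0.08979357779026031), (0.08055754005908966, 0.07925716787576675), 89.81320190429688), np.float64(0.19821159742131697), np.float64(-179.92586557740879))
[181.07317073 214.2195122 ] ((0.6141996383666992, -0.09064538776874542), (0.03843063488602638, 0.038783784955739975), 43.719642639160156) -0.8812478005419634
[251.54385965 214.59649123] ((0.5429081916809082, -0.015249073505401611), (0.0559859536588192, 0.05596363916993141), 44.87021255493164) 89.41453387954267
[247.4137931  144.86206897] ((0.4670124650001526, -0.08929943293333054), (0.05642259493470192, 0.058079808950424194), 88.59024047851562) 179.8187558290855
-135 -136.0 38
-45 -46.0 38
45 44.5 38
135 135.0 38
```

View pics/w7.png

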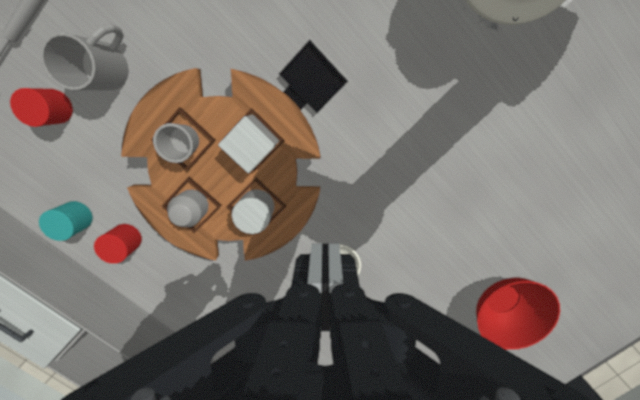

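The canister (248,144) is now in line with the tray (312,76), to within about 0.6°. The containers sit in their frames and the arm is clear, so I'm handing in.

```bash
python3 -c "
from rig import env
print(env.job_done())"
```

```text
the job is handed in; nothing more can be done
None
```

I turned the carousel about 145° by pushing one rim notch. The square canister now stands at the front, in line with the spoon rest to about 0.6° (under 1 mm), all the containers still sit in their frames, the arm is clear, and I handed the job in at about 12 s; no verdict came back.

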